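# Sort two threaded studs on the notched pitch gauges

## Robot

A 6-joint arm with a two-finger parallel gripper is mounted at the origin on the work surface; the furniture and walls round the work are solid. World frame = base frame: x ahead of the robot, y to its left, z up, the work surface at z = 0. Lengths are in m, angles in rad, forces in N, time in s.
With the tool pointing down it reaches from about 0.375 to 0.9 m from the base axis. Payload 3.1 kg.
Tool frame: the origin (TCP) lies midway between the tips of the shut fingers; the grasp point (between the pads) lies 19 mm behind it (ctrl.pinch_z is the distance from the TCP to the grasp point, in m); z points along the fingers, y is the line along which they close (so a half turn about z gives the same grasp; the last joint's range is limited). The gripper opens to 87 mm and grips with 3 to 60 N. Pads are 19 mm wide; open, the fingers measure 117 mm over their backs; the gripper's body (75 mm by 190 mm) begins 51 mm behind the grasp point.
Start: joints at [-1.341, 0.527, 1.433, -0, 1.181, -0.178], TCP at [0.248, -0.574, 0.223] pointing down, gripper open.
Joint ranges: [-3.08, 3.08], [-0.75, 2.2], [0.22, 2.44], [-1.43, 4.57], [0, 2.65], [-2.85, 2.85]. Speed limits (rad/s): [2.79, 2.79, 3.14, 3.14, 3.14, 3.14].

## Interface

Orientations are given as [roll, pitch, yaw] about the fixed x, y, z axes, in that order (R = Rz(yaw) Ry(pitch) Rx(roll)).
In Python, from bench import get_state, vision, ctrl gives the robot as it stands.
- The arm moves only by the shell command python3 -m handwheel 'ROWS' [OPENING]. ROWS is a JSON object of lists of equal length, an entry for each row: "travel": the shift along the world's x, y, z in units of 40 mm (1.0 is 40 mm), a list of three; "turn": the turn about the world's z in units of 6 degrees (1.0 is 6 degrees). In form: {"travel": [[dx, dy, dz], ...], "turn": [turn, ...]}. A call has 1 to 10 rows; each row is the pose to reach, as a shift and turn from the pose commanded when the call began; what a row does not reach only later rows make up. A row lasts 1/12 s, in which the tool goes at most 41.7 mm and 7.16 degrees, less where a joint would pass 70% of its speed; a pose out of reach is approached as far as the arm can. A call with a gripper value outside its range is refused whole. OPENING is the opening, from 0 (shut) to 1 (fully open), set as the call begins (- or left out, the last holds). The fingers move at their own pace and stop on an object; the grip force is fixed at half the most. Time passes only in rows, so rows that repeat a pose let the fingers close. It gives the time, the measured TCP pose, the force, the opening and the grip force at its end, in the units of the state.
- get_state(): the state, without advancing time (a new reading comes with each control period).
- vision.capture(name): name is "scene" or "top" or "wrist"; returns (picture, depth): 420x560x3 uint8, red, green, blue; 420x560 float32, m along the optical axis (not along the pixel's ray), 0 where there is no reading.
- vision.get_calibration(name): a dict with "camera_matrix" (3x3 intrinsics, pixels), "R" (3x3) and "t" (3): a world point X has camera coordinates R X + t; the wrist camera has in their place "hand_eye" (4x4, takes a point from camera to tool coordinates, whose origin is the TCP and whose axes are the flange's). Camera axes: x right, y down, z forward; pixel columns grow to the right and rows downward; lengths in m; the calibration is good to about 2 mm. A picture is of the moment at which its call begins: read the wrist's pose just before it. get_calibration takes no time and is no camera call.
- ctrl.finish_job(): hands the job in; it is judged then, once.
The state is a dict: "t": time; "qpos": joint angles; "joint_velocities": joint speeds; "effort": joint torques, N m; "position": TCP position; "ee_rot": TCP orientation; "contact_force": force on the tool from outside, world axes, zero at the start; "wrist_torque": the same for the moment, N m; "finger_gap": finger opening in m; "gripper_force": force on a finger pad.
Only numpy, scipy, OpenCV 4.12 (cv2) and the standard library are available. Lean on these libraries where they do the work, as an engineer would, in place of code of your own. Each camera call takes 0.05 s, during which the arm holds its last target. There are 200 camera calls.

## Task

Sort the two steel studs by thread pitch: lay each one, along the slope, in the sloping notched gauge whose teeth match its thread, so that it is fully seated, with its ridges down between the teeth at both ends, and let go of it. Leave everything else on the table where it stands.

Things in the scene. Friction and masses are not known exactly. Their poses are not given: they have to be found in the camera images.
- coarse_stud_mid (a point): Centre of the coarse stud: loose bare-steel double-ended stud, 164 mm long, 0.3-0.6 kg, lying on the table, axis 16 mm up. Plain round shank in the middle, 22 mm diameter, 44 mm long: grasp it there. Each side of it 45 mm of thread, 30 mm over the ridges, 15 mm pitch: 3 broad ridges. x runs along the stud; both ends are alike, so either way round will do.
- fine_stud_mid (a point): Centre of the fine stud: loose bare-steel double-ended stud, 164 mm long, 0.3-0.6 kg, lying on the table, axis 16 mm up. Plain round shank in the middle, 22 mm diameter, 44 mm long: grasp it there. Each side of it 45 mm of thread, 30 mm over the ridges, 9 mm pitch: 5 narrow, close ridges. x runs along the stud; both ends are alike, so either way round will do.
- coarse_gauge_seat (a point): Seat point of the coarse gauge, where the centre of a seated stud lies, 82 mm above the table. x runs along the 30 degree slope (up, away from the robot), y level across, z square to the slope (up, towards the robot). A coarse stud laid along x and moved in along -z sits fully down with its centre here. Teeth: 2 broad ones a flank, 15 mm apart, 6 mm thick, 4 mm high.
- fine_gauge_seat (a point): Seat point of the fine gauge, where the centre of a seated stud lies, 82 mm above the table. x runs along the 30 degree slope (up, away from the robot), y level across, z square to the slope (up, towards the robot). A fine stud laid along x and moved in along -z sits fully down with its centre here. Teeth: 4 narrow ones a flank, 9 mm apart, 2.6 mm thick, 4 mm high.
- coarse_stud: The same coarse stud; origin on its underside as it lies, 16 mm below its centre. Beyond each thread is a 32 mm square end, 15 mm long, on whose flats it lies, so it does not roll. The fine stud differs only in its thread; they are told apart by the spacing of the ridges.
- fine_stud: The same fine stud; origin on its underside as it lies, 16 mm below its centre. Beyond each thread is a 32 mm square end, 15 mm long, on whose flats it lies, so it does not roll. The coarse stud differs only in its thread; they are told apart by the spacing of the ridges.
- coarse_gauge: Foot of the coarse gauge, a fixed steel stand (foot 130 x 70 mm, origin below the seat point). Its two notched V cradles, 46 mm wide, stand 28 to 61 mm either side of the seat point along the slope; the gap between is open 38 mm deep, for the fingers. Ridges enter within about 1.5 mm along x; out of step, or of the wrong pitch, a stud rides 4 to 7 mm high.
- fine_gauge: Foot of the fine gauge, a fixed steel stand (foot 130 x 70 mm, origin below the seat point). Its two notched V cradles, 46 mm wide, stand 28 to 61 mm either side of the seat point along the slope; the gap between is open 38 mm deep, for the fingers. Ridges enter within about 1.5 mm along x; out of step, or of the wrong pitch, a stud rides 4 to 7 mm high.
- rod_tin: tin of filler rods, 74 mm across, 187 mm tall with the rods; a bystander, origin at the centre of its underside
- mug: white spotted mug, 82 x 117 x 91 mm high; a bystander, origin at the centre of its underside
- v_block: grey steel V-block, 45 x 50 x 42 mm high; a bystander, origin at the centre of its underside
- gauge_block: grey steel block with six holes in its top, 50 x 75 x 25 mm high; a bystander, origin at the centre of its underside
- tape_measure: yellow tape measure, 38 x 99 x 65 mm high; a bystander, origin at the centre of its underside
There are look-alikes about, which are no part of the job. Leave any turquoise look-alike of the fine_stud alone.

How it is judged:
By the outcome, as a careful person would: the job done as asked, in the order asked, and still so for the second after the job is handed in, with the robot touching nothing.
It also fails if it takes over 61 s, if anything falls off the work surface, if the arm or the gripper's body presses on something with over 40 N, if the wrist force passes 120 N, or if a joint passes its speed limit or range.

## Working session

There is one attempt and no reset: what is moved stays moved. The work goes in short steps, Python scripts to look and compute and a shell command to move; the robot and the scene stay as the last step left them, time stands still between calls to the robot, and variables do not carry over. Pictures are saved under pics/ and viewed, at most 11 in all, crops included, and the job is handed in when it is done.

```bash
ls; mkdir -p pics; python3 - <<'E'
from bench import get_state, vision, ctrl
import cv2,numpy as np
s=get_state();print(s['t'],s['position'],s['ee_rot'],s['finger_gap'],ctrl.pinch_z)
for n in ['scene','top']:
    p,d=vision.capture(n);cv2.imwrite(f'pics/{n}0.png',p[:,:,::-1]);np.save(f'pics/{n}0.npy',d)
    c=vision.get_calibration(n);print(n,c['camera_matrix'].tolist(),np.round(c['R'],3).tolist(),c['t'])
print(vision.get_calibration('wrist'))
E
```

```text
pics
0.0 [ 0.24774986 -0.57300119  0.2215765 ] [-3.13944803e+00 -3.94967214e-04  4.07820657e-01] 0.08739558359057462 0.0187
scene [[398.9443341233968, 0.0, 286.36488581306236], [0.0, 398.9443341233968, 207.15010499642983], [0.0, 0.0, 1.0]] [[-0.871, -0.491, 0.001], [-0.194, 0.342, -0.92], [0.452, -0.801, -0.393]] [0.41349537 0.13187712 1.1707186 ]
top [[432.25673527754515, 0.0, 272.50972155634184], [0.0, 432.25673527754515, 209.7802680363087], [0.0, 0.0, 1.0]] [[-0.022, -1.0, 0.007], [-0.984, 0.02, -0.175], [0.174, -0.011, -0.985]] [0.04543938 0.44223326 1.19378986]
{'camera_matrix': array([[335.01608727,   0.        , 277.19870048],
       [  0.        , 335.01608727, 203.62552586],
       [  0.        ,   0.        ,   1.        ]]), 'hand_eye': array([[ 3.85510020e-04, -9.61309932e-01, -2.75468811e-01,
         7.47979139e-02],
       [ 9.99999558e-01,  6.06847368e-04, -7.18261177e-04,
        -1.02277913e-04],
       [ 8.57639127e-04, -2.75468412e-01,  9.61309741e-01,
        -1.60873317e-01],
       [ 0.00000000e+00,  0.00000000e+00,  0.00000000e+00,
         1.00000000e+00]])}
```

View pics/top0.png

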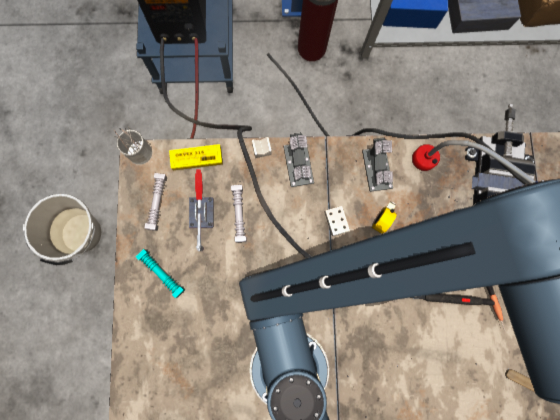

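View pics/scene0.png

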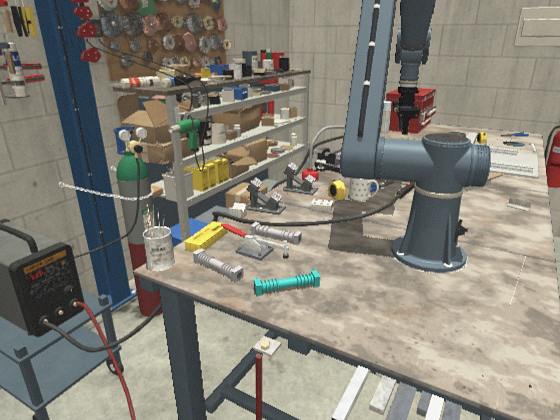

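The top view shows bare-steel studs at about (155,200) and (238,212), and a turquoise look-alike at (160,272) to leave alone. The clamp is at (200,212), and the two gauges are at (300,160) and (380,165). I'll take a close crop and get rough positions.

```bash
cat > h.py <<'E'
from bench import get_state, vision, ctrl
import cv2,numpy as np
from scipy.spatial.transform import Rotation as Ro
def cam(n,s=None):
    c=vision.get_calibration(n);K=c['camera_matrix']
    if n!='wrist': R=np.array(c['R']);return K,R.T,-R.T@c['t']
    s=s or get_state();T=np.eye(4);T[:3,:3]=Ro.from_euler('xyz',s['ee_rot']).as_matrix();T[:3,3]=s['position']
    M=T@c['hand_eye'];return K,M[:3,:3],M[:3,3]
def ray(n_cam,px,z):
    K,R,o=n_cam;d=R@np.linalg.inv(K)@np.array([px[0],px[1],1.]);return o+d*(z-o[2])/d[2]
def proj(n_cam,X):
    K,R,o=n_cam;p=K@(R.T@(np.array(X)-o));return p[:2]/p[2]
E
python3 - <<'E'
from h import *
p=cv2.imread('pics/top0.png');s=cv2.imread('pics/scene0.png')
a=cv2.resize(p[125:265,110:410],None,fx=2.66,fy=2.66,interpolation=cv2.INTER_CUBIC)
b=cv2.resize(s[170:290,180:400],(400,218),interpolation=cv2.INTER_CUBIC)
o=np.zeros((a.shape[0]+218,a.shape[1],3),np.uint8);o[:a.shape[0]]=a;o[a.shape[0]:,:400]=b
cv2.imwrite('pics/crop1.png',o);print(o.shape)
c=cam('top')
for n,q,z in [('studL',(155,202),.016),('studR',(238,212),.016),('gL',(299,160),.08),('gR',(380,165),.08),('blk',(337,220),.025)]:print(n,ray(c,q,z).round(3))
E
```

```text
(590, 798, 3)
studL [0.477 0.377 0.016]
studR [0.443 0.136 0.016]
gL [ 0.576 -0.041  0.08 ]
gR [ 0.557 -0.268  0.08 ]
blk [ 0.412 -0.149  0.025]
```

View pics/crop1.png

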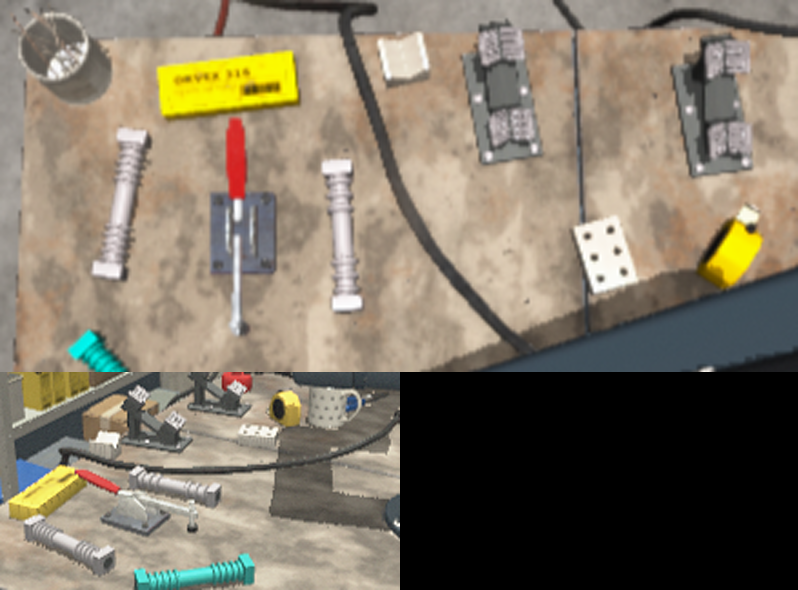

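The left stud (155,200) looks fine and the right one (238,212) looks coarse. I'll check that up close with the wrist camera, looking at the right gauge on the way.

```bash
python3 -m handwheel '{"travel":[[0.3,0.3,0.4],[1,1.1,0.8],[1.8,2.1,1.2],[2.6,3.1,1.2],[3.4,4.1,1.2],[4.2,5.1,1.2],[5,6.1,1.2],[5.7,7,1.2],[6.1,7.5,1.2],[6.3,7.7,1.2]],"turn":[0,-0.2,-0.5,-0.8,-1.1,-1.4,-1.7,-1.9,-1.9,-1.9]}'
python3 - <<'E'
from h import *
s=get_state();p,d=vision.capture('wrist');cv2.imwrite('pics/gR.png',p[:,:,::-1]);np.save('pics/gR.npy',d)
np.save('pics/gR_s.npy',np.r_[s['position'],s['ee_rot']]);print(s['t'],s['position'],s['ee_rot'])
E
python3 -m handwheel '{"travel":[[0,0.5,0],[0,1.3,0],[0,2.3,0],[0.1,3.3,0],[0.2,4.3,0],[0.3,5.1,0],[0.3,5.5,0],[0.3,5.7,0],[0.3,5.7,0]],"turn":[0,0,0,0,0,0,0,0,0]}'
python3 - <<'E'
from h import *
s=get_state();p,d=vision.capture('wrist');cv2.imwrite('pics/gL.png',p[:,:,::-1]);np.save('pics/gL.npy',d)
np.save('pics/gL_s.npy',np.r_[s['position'],s['ee_rot']]);print(s['t'],s['position'],s['ee_rot'])
a=cv2.imread('pics/gR.png');b=cv2.imread('pics/gL.png')
cv2.imwrite('pics/both.png',cv2.resize(np.hstack([a[:,80:480],b[:,80:480]]),None,fx=1,fy=1))
E
```

```text
t: 0.93
position: [0.4935, -0.2719, 0.2703]
ee_rot: [-3.141, 0.001, 0.209]
contact_force: [1.2, -0.8, -0.1]
finger_gap: 0.0866
gripper_force: 0.0
0.9333 [ 0.49347552 -0.271919    0.27025585] [-3.14081310e+00  6.60709519e-04  2.08629153e-01]
t: 1.73
position: [0.5044, -0.0446, 0.2703]
ee_rot: [-3.141, 0.001, 0.211]
contact_force: [-0.4, 0.2, 0.6]
finger_gap: 0.0865
gripper_force: 0.0
1.7333 [ 0.50444114 -0.04463865  0.27029951] [-3.14101737e+00  8.03669983e-04  2.11397420e-01]
```

View pics/both.png

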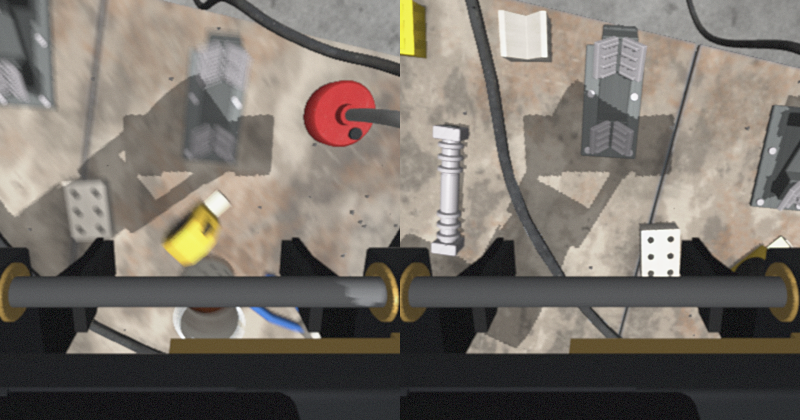

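The blurred left half is the right gauge, at about (215,110). The right half shows the left gauge at (615,95) and a 3-ridge, coarse stud at (450,190). I'll zoom in on the gauge teeth and fit the gauge from depth.

```bash
cat >> h.py <<'E'
def cloud(c,d):
    K,R,o=c;v,u=np.mgrid[:d.shape[0],:d.shape[1]]
    q=np.stack([(u-K[0,2])/K[0,0]*d,(v-K[1,2])/K[1,1]*d,d],-1);P=q@R.T+o;P[d<=0]=np.nan;return P
def wcam(f):
    a=np.load(f);return cam('wrist',dict(position=a[:3],ee_rot=a[3:]))
E
python3 - <<'E'
from h import *
o=[]
for g in ['gL','gR']:
    p=cv2.imread(f'pics/{g}.png');c=wcam(f'pics/{g}_s.npy');P=cloud(c,np.load(f'pics/{g}.npy'))
    x0=250 if g=='gL' else 255
    o.append(cv2.resize(p[20:165,x0:x0+95],None,fx=4.1,fy=4.1,interpolation=cv2.INTER_CUBIC))
    Q=P[20:200,225:365].reshape(-1,3);Q=Q[~np.isnan(Q[:,0])]
    tb=np.median(Q[Q[:,2]<.004,2]);print(g,'table',tb)
    print(np.histogram(Q[:,2],bins=np.arange(-.006,.14,.004))[0])
    m=(P[:,:,2]>.0055)&(P[:,:,2]<.14);m[165:]=0;m[:15]=0
    n,l,st,ce=cv2.connectedComponentsWithStats(m.astype(np.uint8))
    for i in range(1,n):
        if st[i,4]>800:
            B=P[l==i];r=cv2.minAreaRect(((B[:,:2])*1000).astype(np.float32));print(st[i],r,B[:,2].max())
cv2.imwrite('pics/teeth.png',np.hstack(o));print(np.hstack(o).shape)
E
```

```text
gL table -0.0014304537679687979
[ 3690 12878   552  1583   116    23    20    21    17    63   284   421
   387   513   468   337   194    74     0    22   111   162   173   275
   437   408   374   296   148     0     0     0     0     0     0     0]
[   0   15  105   43 3827] ((606.1312866210938, 240.03085327148438), (45.16109085083008, 114.5707778930664), 6.140491008758545) 0.03236370694917362
[ 149   15   43  150 1988] ((564.5056762695312, 95.19575500488281), (166.47547912597656, 15.568994522094727), 16.791093826293945) 0.03311860528934385
[ 178   15   53   47 2319] ((634.380615234375, 64.41582489013672), (45.349945068359375, 50.120792388916016), 11.449043273925781) 0.043010339810621356
[ 261   24   66  135 6962] ((589.25732421875, -43.898624420166016), (137.1577911376953, 69.52108001708984), 8.520439147949219) 0.10952413925498516
[   4   66   73   99 3295] ((498.74298095703125, 232.36753845214844), (67.84020233154297, 112.62818145751953), 74.15325164794922) 0.06718389370198774
[ 441   98  119   67 5413] ((597.3181762695312, -270.1384582519531), (80.8036117553711, 58.825939178466
[... 487 characters left out ...]
25, -46.97932052612305), (105.98472595214844, 70.40721893310547), 8.344711303710938) 0.065741211049205
[ 330   15  230  127 4010] ((647.0017700195312, -442.9232177734375), (304.8831787109375, 36.94740676879883), 78.39100646972656) 0.12409093939112403
[ 265   35   70  130 6729] ((569.8795166015625, -279.5892639160156), (137.415771484375, 69.58378601074219), 6.738068580627441) 0.11121766944194411
[ 384   80   95   67 4103] ((594.188720703125, -420.832275390625), (74.0665054321289, 74.30406188964844), 11.81685733795166) 0.1399775406312091
[  0  90  33  75 837] ((472.0379333496094, 62.375457763671875), (91.69376373291016, 17.746313095092773), 24.141510009765625) 0.01701665850387013
(594, 778, 3)
```

View pics/teeth.png

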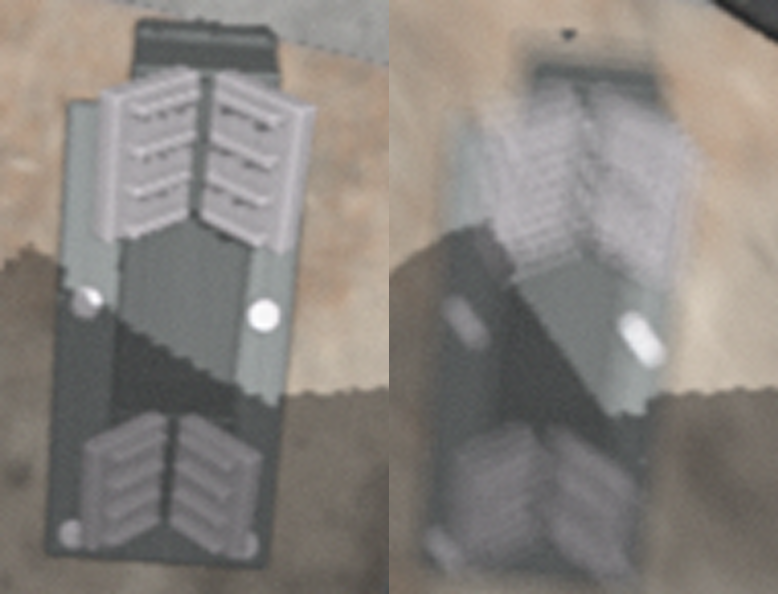

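```bash
python3 -m handwheel '{"travel":[[0.3,0,-0.5],[0.8,0,-1],[1,0,-1.4],[1,0,-1.5],[1,0,-1.5],[1,0,-1.5]],"turn":[0,0,-0.3,-0.4,-0.4,-0.4]}' | head -3
cat > cap.py <<'E'
import sys
from h import *
g=sys.argv[1];s=get_state();p,d=vision.capture('wrist');cv2.imwrite(f'pics/{g}.png',p[:,:,::-1]);np.save(f'pics/{g}.npy',d)
np.save(f'pics/{g}_s.npy',np.r_[s['position'],s['ee_rot']]);print(s['t'],s['position'].round(4),s['ee_rot'].round(4))
E
python3 cap.py gL2
python3 -m handwheel '{"travel":[[0,-0.5,0],[-0.1,-1.3,0],[-0.2,-2.3,0],[-0.3,-3.3,0],[-0.4,-4.3,0],[-0.5,-5.1,0],[-0.5,-5.6,0],[-0.5,-5.8,0],[-0.5,-5.8,0],[-0.5,-5.8,0]],"turn":[0,0,0,0,0,0,-0.1,-0.3,-0.3,-0.3]}' | head -3
python3 -m handwheel '{"travel":[[0,0,0],[0,0,0]],"turn":[0,0]}' | head -3
python3 cap.py gR2
python3 - <<'E'
from h import *
o=[]
for g in ['gL2','gR2']:
    p=cv2.imread(f'pics/{g}.png')
    o.append(cv2.resize(p[20:220,210:340],None,fx=3,fy=3,interpolation=cv2.INTER_CUBIC))
cv2.imwrite('pics/teeth2.png',np.hstack(o))
E
```

```text
t: 2.28
position: [0.5444, -0.0471, 0.2106]
ee_rot: [-3.141, 0.001, 0.166]
2.2833 [ 0.5444 -0.0471  0.2106] [-3.1414e+00  1.1000e-03  1.6610e-01]
t: 3.17
position: [0.5246, -0.2774, 0.2111]
ee_rot: [-3.141, -0.0, 0.135]
t: 3.33
position: [0.5249, -0.2761, 0.2107]
ee_rot: [-3.141, 0.0, 0.138]
3.3333 [ 0.5249 -0.2761  0.2107] [-3.1408e+00  3.0000e-04  1.3770e-01]
```

View pics/teeth2.png

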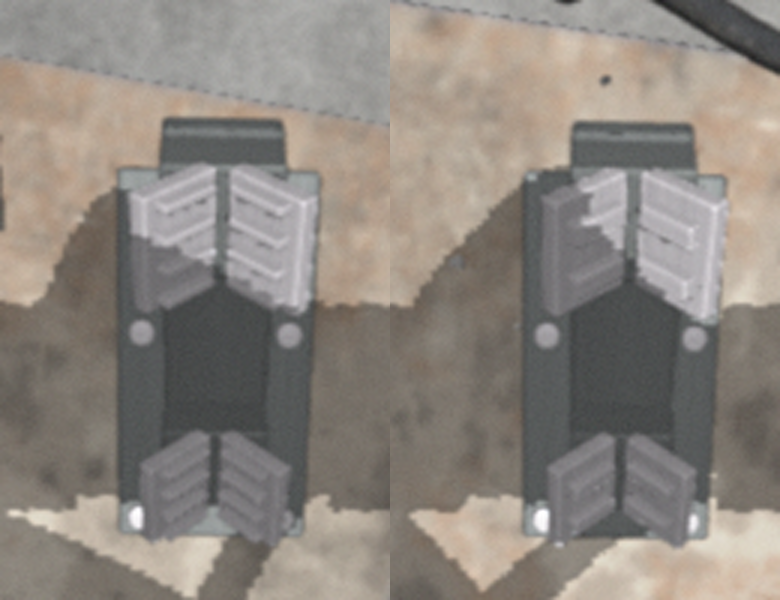

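The left gauge (0.57,-0.04) has 4 narrow teeth, so it is the fine one. The right gauge (0.56,-0.28) has 2 broad teeth, so it is the coarse one. Next I'll fit both gauge poses.

```bash
cat > gfit.py <<'E'
from h import *
def fit(g):
    c=wcam(f'pics/{g}_s.npy');P=cloud(c,np.load(f'pics/{g}.npy'))
    W=P[20:205,210:340].reshape(-1,3);W=W[~np.isnan(W[:,0])]
    z0=np.median(W[np.abs(W[:,2])<.004,2]);W=W-[0,0,z0]
    f=W[(W[:,2]>.005)&(W[:,2]<.014)]
    cx=np.median(f[:,:2],0);f=f[np.linalg.norm(f[:,:2]-cx,axis=1)<.085]
    r=cv2.minAreaRect((f[:,:2]*1000).astype(np.float32));print(g,'foot',np.round(r[0],1),np.round(r[1],1),round(r[2],2),'z',np.median(f[:,2]).round(4),'z0',z0.round(4))
    yaw=np.radians(r[2] if r[1][0]>r[1][1] else r[2]-90)
    yaw=(yaw+np.pi/2)%np.pi-np.pi/2
    for yy in [yaw]:
        R=Ro.from_euler('ZY',[yy,-np.pi/6]).as_matrix()
        S=np.array([r[0][0]/1000,r[0][1]/1000,.082]);L=(W-S)@R
        k=(W[:,2]>.03)&(L[:,2]>-.025)&(np.abs(L[:,1])<.04)&(np.abs(L[:,0])<.08)
        L=L[k]
        for n,m in [('lo',L[:,0]<0),('up',L[:,0]>0)]:
            A=L[m]*1000;print(n,'x pct',np.percentile(A[:,0],[.5,2,98,99.5]).round(1),'y',np.percentile(A[:,1],[.5,2,98,99.5]).round(1),'z',np.percentile(A[:,2],[1,50,99]).round(1))
            # symmetric line: fit valley: flank fits
            if 1:
                ys=[]
                for sgn in (-1,1):
                    q=A[(A[:,1]*sgn>5)&(A[:,1]*sgn<17)];ys.append(np.polyfit(q[:,1],q[:,2],1))
                (a,b),(d,e)=ys;print('  V meets y=%.1f z=%.1f slopes %.2f %.2f'%((e-b)/(a-d),a*(e-b)/(a-d)+b,a,d))
    print('yaw',yaw)
for g in ['gL2','gR2']:fit(g)
E
python3 gfit.py
```

```text
gL2 foot [582.1 -24.7] [129.5 110.3] 8.48 z 0.008 z0 -0.0013
lo x pct [-63.8 -62.3 -31.6 -31.3] y [-39.7 -39.    2.2   3.1] z [-24.4  -7.4   1.1]Traceback (most recent call last):
  File "gfit.py", line 25, in <module>
    for g in ['gL2','gR2']:fit(g)
                           ~~~^^^
  File "gfit.py", line 22, in fit
    q=A[(A[:,1]*sgn>5)&(A[:,1]*sgn<17)];ys.append(np.polyfit(q[:,1],q[:,2],1))
                                                  ~~~~~~~~~~^^^^^^^^^^^^^^^^^
    raise TypeError("expected non-empty vector for x")
TypeError: expected non-empty vector for x
```

```bash
python3 - <<'E'
s=open('gfit.py').read()
s=s.replace("    W=P[20:205,210:340].reshape(-1,3);W=W[~np.isnan(W[:,0])]\n    z0=np.median(W[np.abs(W[:,2])<.004,2]);W=W-[0,0,z0]\n",
"""    P=P[20:205,190:360];z0=np.nanmedian(P[np.abs(P[:,:,2])<.004][:,2]);P=P-[0,0,z0]
    n,l,st,_=cv2.connectedComponentsWithStats(((P[:,:,2]>.005)&(P[:,:,2]<.2)).astype(np.uint8),connectivity=4)
    W=P[l==1+np.argmax(st[1:,4])]
""")
open('gfit.py','w').write(s)
E
python3 gfit.py
```

```text
gL2 foot [585.1 -44.6] [129.5  70. ] 8.48 z 0.008 z0 -0.0013
lo x pct [-63.8 -62.4 -31.6 -31.3] y [-23.1 -22.1  22.2  23.2] z [-24.3  -6.7   1.1]
  V meets y=0.9 z=-15.1 slopes -0.55 0.64
up x pct [25.3 26.3 57.2 57.4] y [-23.2 -22.3  22.4  23.3] z [-24.   -6.1   1.1]
  V meets y=-0.5 z=-15.2 slopes -0.70 0.63
yaw 0.1480010163919503
gR2 foot [ 565.6 -280.1] [129.4  70.2] 6.62 z 0.0079 z0 -0.0013
lo x pct [-64.1 -62.5 -31.4 -31.1] y [-23.3 -22.3  21.7  22.7] z [-24.2  -6.7   1. ]
  V meets y=0.1 z=-15.1 slopes -0.56 0.58
up x pct [24.6 25.4 57.2 57.5] y [-23.1 -22.2  22.4  23.2] z [-23.9  -6.2   1. ]
  V meets y=0.2 z=-15.5 slopes -0.68 0.69
yaw 0.1155956972150014
```

Both gauges fit well (foot 129.5 x 70 mm, V symmetric). I'll look at the coarse stud from the same geometry, so camera bias cancels between grasp and placing.

```bash
python3 -m handwheel '{"travel":[[0,0.5,0],[-0.3,1.3,0],[-0.6,2.3,0],[-0.9,3.3,0],[-1.2,4.3,0],[-1.6,5.3,0],[-2,6.3,0],[-2.4,7.3,0],[-2.8,8.2,0],[-3,9,0]],"turn":[0,0,0,0,0,0,0,0,0,0]}' | head -3
python3 -m handwheel '{"travel":[[-0.1,0.7,0],[-0.1,1.2,0],[-0.1,1.4,0],[-0.1,1.4,0],[-0.1,1.4,0],[-0.1,1.4,0]],"turn":[0,0,0,0,0,0]}' | head -3
python3 cap.py sC
cat > sfit.py <<'E'
import sys
from h import *
g=sys.argv[1];q=np.array([float(v) for v in sys.argv[2:4]])
a=np.load(f'pics/{g}_s.npy');c=wcam(f'pics/{g}_s.npy');P=cloud(c,np.load(f'pics/{g}.npy'))
near=np.linalg.norm(P[:,:,:2]-q,axis=2)<.2;z0=np.nanmedian(P[near&(np.abs(P[:,:,2])<.004)][:,2]);P=P-[0,0,z0]
m=(P[:,:,2]>.006)&(P[:,:,2]<.04)&near;m[245:]=0
n,l,st,_=cv2.connectedComponentsWithStats(m.astype(np.uint8),connectivity=4)
for i in range(1,n):
    if st[i,4]>700:
        W=P[l==i];r=cv2.minAreaRect((W[:,:2]*1000).astype(np.float32))
        yaw=np.radians(r[2] if r[1][0]>r[1][1] else r[2]-90);yaw=(yaw+np.pi/2)%np.pi-np.pi/2
        C=np.array(r[0])/1000
        print(st[i],C.round(4),np.round(r[1],1),'yaw',yaw.round(4),'zmax',W[:,2].max().round(4))
        if 25<min(r[1])<40: print('  MOVE units dxyz to TCP z=.003',np.round((np.r_[C,.003]-a[:3])/.04,2),'turn',np.round(np.degrees(yaw-a[5])/6,2))
E
python3 sfit.py sC .443 .136
```

```text
t: 4.22
position: [0.4015, 0.0848, 0.2105]
ee_rot: [-3.141, 0.002, 0.137]
t: 4.72
position: [0.4011, 0.1373, 0.2105]
ee_rot: [3.141, 0.0, 0.135]
4.7167 [0.4011 0.1373 0.2105] [3.1411e+00 1.0000e-04 1.3530e-01]
[ 333    0   84  245 3923] [0.4586 0.0475] [271.9  35.2] yaw 0.4876 zmax 0.0196
  MOVE units dxyz to TCP z=.003 [ 1.44 -2.25 -5.19] turn 3.36
[ 443   21   42   69 1388] [ 0.5495 -0.0272] [64.9 28.7] yaw 0.1975 zmax 0.0398
  MOVE units dxyz to TCP z=.003 [ 3.71 -4.11 -5.19] turn 0.59
[ 264   60   44  165 4028] [0.4378 0.1349] [164.8  31.9] yaw 0.0635 zmax 0.034
  MOVE units dxyz to TCP z=.003 [ 0.92 -0.06 -5.19] turn -0.69
[ 148   76   72   96 4675] [0.4443 0.2448] [70.5 90. ] yaw -0.0017 zmax 0.04
```

View pics/sC.png

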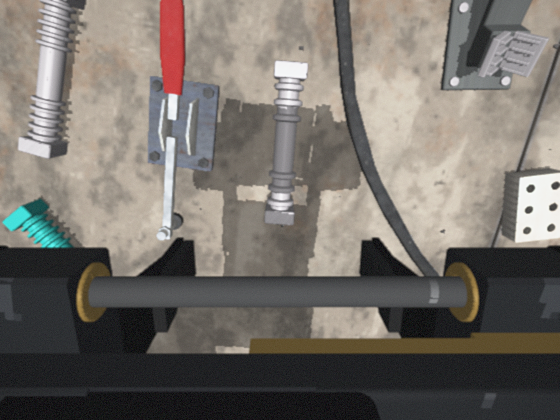

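The picture shows the coarse stud (3 ridges) at (287,145), the fine stud (5 ridges) at (52,80), the turquoise look-alike at (40,225), and the clamp at (180,125). The coarse fit is 164.8 x 31.9 mm, which is right. Now I'll grasp it.

```bash
python3 -m handwheel '{"travel":[[0.3,0,-0.5],[0.7,0,-1.3],[0.92,-0.06,-2.2],[0.92,-0.06,-3],[0.92,-0.06,-3.8],[0.92,-0.06,-4.4],[0.92,-0.06,-4.8],[0.92,-0.06,-5.1],[0.92,-0.06,-5.14],[0.92,-0.06,-5.14]],"turn":[-0.2,-0.5,-0.69,-0.69,-0.69,-0.69,-0.69,-0.69,-0.69,-0.69]}' 0.6
python3 -m handwheel '{"travel":[[0,0,0],[0,0,0],[0,0,0],[0,0,0],[0,0,0],[0,0,0],[0,0,0]],"turn":[0,0,0,0,0,0,0]}' 0
```

```text
t: 5.6
position: [0.4377, 0.1346, 0.0042]
ee_rot: [3.142, 0.002, 0.061]
contact_force: [-0.3, 0.1, -0.0]
finger_gap: 0.0522
gripper_force: 0.0
t: 6.18
position: [0.438, 0.1356, 0.0054]
ee_rot: [3.141, -0.001, 0.064]
contact_force: [-0.7, -0.5, 5.3]
finger_gap: 0.021
gripper_force: 30.0
```

Gripped (gap 21 mm, 30 N). The tool can't tilt, so I'll carry the stud over the coarse gauge and lower it straight down. The upper cradle will pivot the stud in the pads to 30°.

```bash
python3 -m handwheel '{"travel":[[0,0,0.3],[0,0,1],[0,0,1.9],[0,0,2.8],[0,0,3.7],[0,0,4.5],[0.2,-0.6,5],[0.5,-1.5,5.1],[0.8,-2.4,5.1],[1.1,-3.3,5.1]],"turn":[0,0,0,0,0,0,0,0,0,0]}' | head -3
python3 -m handwheel '{"travel":[[0.3,-0.9,0],[0.6,-1.8,0],[0.9,-2.7,0],[1.1,-3.6,0],[1.3,-4.5,0],[1.5,-5.4,0],[1.7,-6.2,0],[1.9,-6.8,0],[2,-7.1,0],[2,-7.1,0]],"turn":[0,0.1,0.2,0.3,0.4,0.5,0.5,0.5,0.5,0.5]}' | head -3
python3 -m handwheel '{"travel":[[0,0,-0.4],[0,0,-1],[0,0,-1.3],[0,0,-1.3],[0,0,-1.3]],"turn":[0,0,0,0,0]}'
python3 cap.py heldC; python3 - <<'E'
from bench import get_state
import numpy as np
s=get_state();print(np.array(s['position'])-[.5619,-.2805,.071],s['ee_rot'][2]-.1156)
E
```

```text
t: 7.02
position: [0.4811, 0.0028, 0.2091]
ee_rot: [-3.141, 0.0, 0.065]
t: 7.85
position: [0.5618, -0.2831, 0.2075]
ee_rot: [3.141, 0.001, 0.113]
t: 8.27
position: [0.5608, -0.2786, 0.1558]
ee_rot: [-3.139, 0.003, 0.117]
contact_force: [0.4, -0.0, -4.7]
finger_gap: 0.0211
gripper_force: 30.0
8.2667 [ 0.5608 -0.2786  0.1558] [-3.1386e+00  2.7000e-03  1.1670e-01]
[-3.02114764e-05  8.95632833e-04  8.61292664e-02] 0.0008554250805363067
```

View pics/heldC.png

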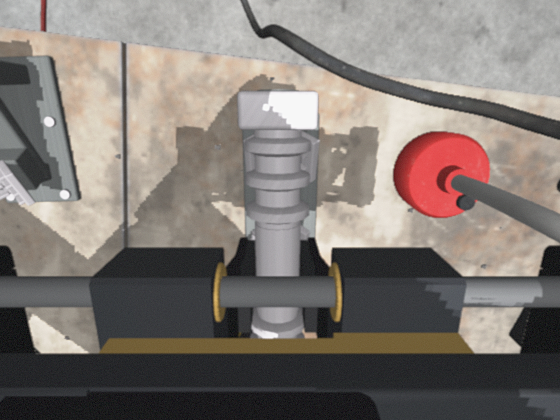

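Held level, 0.47 kg, over the coarse gauge, with its upper square end at (278,110). I'll lower it in stages and watch the force.

```bash
python3 -m handwheel '{"travel":[[0,-0.02,-0.4],[0,-0.02,-0.9],[0,-0.02,-1.2],[0,-0.02,-1.3],[0,-0.02,-1.3]],"turn":[0,0,0,0,0]}' |head -4
python3 -m handwheel '{"travel":[[0,0,-0.08],[0,0,-0.16],[0,0,-0.24],[0,0,-0.3],[0,0,-0.3],[0,0,-0.3]],"turn":[0,0,0,0,0,0]}'
```

```text
t: 8.73
position: [0.5614, -0.2807, 0.1044]
ee_rot: [-3.14, 0.001, 0.116]
contact_force: [-0.4, -0.9, -4.4]
t: 9.23
position: [0.5617, -0.281, 0.0931]
ee_rot: [-3.141, 0.0, 0.116]
contact_force: [-2.9, 3.0, -0.5]
finger_gap: 0.0212
gripper_force: 30.0
```

```bash
python3 -m handwheel '{"travel":[[0,0,-0.08],[0,0,-0.16],[0,0,-0.24],[0,0,-0.32],[0,0,-0.38],[0,0,-0.4],[0,0,-0.4]],"turn":[0,0,0,0,0,0,0]}' 
python3 -m handwheel '{"travel":[[0,0,-0.05],[0,0,-0.1],[0,0,-0.15],[0,0,-0.15],[0,0,-0.15]],"turn":[0,0,0,0,0]}'
```

```text
t: 9.82
position: [0.5622, -0.2809, 0.0782]
ee_rot: [-3.141, -0.001, 0.115]
contact_force: [-2.7, 4.2, 8.3]
finger_gap: 0.0213
gripper_force: 30.0
t: 10.23
position: [0.5625, -0.2806, 0.0765]
ee_rot: [3.141, -0.002, 0.116]
contact_force: [-8.0, 8.2, 30.3]
finger_gap: 0.0211
gripper_force: 30.0
```

It is blocked about 5 mm high, so the ridges are out of step. I'll ease the load and measure where the stud's upper end is along the slope.

```bash
python3 -m handwheel '{"travel":[[0,0,0.1],[0,0,0.1],[0,0,0.1]],"turn":[0,0,0]}'
python3 cap.py pC
cat > endfit.py <<'E'
import sys
from h import *
g=sys.argv[1];S=np.r_[[float(v) for v in sys.argv[2:4]],.082];yaw=float(sys.argv[4])
c=wcam(f'pics/{g}_s.npy');P=cloud(c,np.load(f'pics/{g}.npy'))+[0,0,.0013]
L=(P-S)@Ro.from_euler('ZY',[yaw,-np.pi/6]).as_matrix()*1000
E=L[(np.abs(L[:,:,1])<14)&(L[:,:,0]>60)&(L[:,:,0]<100)&(L[:,:,2]>10)&(L[:,:,2]<40)]
print('n',len(E),'x',np.percentile(E[:,0],[1,3,50,97,99]).round(1),'z',np.percentile(E[:,2],[5,50,95]).round(1))
a=np.polyfit(E[:,0],E[:,2],1);print('tilt resid deg',np.degrees(np.arctan(a[0])).round(2),'y mid',np.median(E[:,1]).round(1))
for x in range(24,86,2):
    q=L[(np.abs(L[:,:,1])<4)&(np.abs(L[:,:,0]-x)<1)&(L[:,:,2]>-5)&(L[:,:,2]<40)]
    if len(q):print(x,np.median(q[:,2]).round(1),end='; ')
C=L[(L[:,:,2]<3)&(L[:,:,2]>-12)&(np.abs(L[:,:,1])>18)&(np.abs(L[:,:,1])<23.5)&(L[:,:,0]>0)&(L[:,:,0]<75)]
print('\ncradle x',np.percentile(C[:,0],[1,3,97,99]).round(1),len(C))
E
python3 endfit.py pC .5619 -.2805 .1156
```

```text
t: 10.48
position: [0.5621, -0.2808, 0.0767]
ee_rot: [-3.142, -0.001, 0.115]
contact_force: [-2.5, 5.7, 12.6]
finger_gap: 0.0214
gripper_force: 30.0
10.4833 [ 0.5621 -0.2808  0.0767] [-3.1415e+00 -8.0000e-04  1.1550e-01]
n 6557 x [60.6 61.5 80.1 85.2 85.5] z [11.9 20.2 22.1]
tilt resid deg -4.45 y mid -0.0
24 16.3; 30 20.0; 32 20.1; 34 18.9; 36 16.4; 38 15.5; 40 15.9; 44 19.6; 46 20.0; 48 19.7; 50 17.4; 52 15.8; 54 15.6; 56 16.1; 60 19.6; 62 19.9; 64 18.9; 66 17.1; 68 19.6; 70 20.9; 72 21.4; 74 21.3; 76 21.4; 78 21.2; 80 21.3; 82 21.1; 84 15.2; 
cradle x [ 8.3 10.8 60.2 60.6] 1202
```

The ridges sit about 2 mm too far up the slope. I'll slide downhill under light load and watch for the drop.

```bash
python3 -m handwheel '{"travel":[[-0.02,0,0],[-0.04,-0.005,-0.02],[-0.04,-0.005,-0.02],[-0.04,-0.005,-0.02]],"turn":[0,0,0,0]}' | head -4
python3 -m handwheel '{"travel":[[-0.015,0,-0.01],[-0.02,0,-0.01],[-0.02,0,-0.01]],"turn":[0,0,0]}' | head -4
python3 -m handwheel '{"travel":[[0.01,0,-0.04],[0.02,0,-0.06],[0.02,0,-0.06]],"turn":[0,0,0]}' | head -4
```

```text
t: 10.87
position: [0.5599, -0.2819, 0.0728]
ee_rot: [-3.141, 0.001, 0.115]
contact_force: [0.0, -0.6, -4.1]
t: 11.12
position: [0.5592, -0.2816, 0.0732]
ee_rot: [-3.141, 0.0, 0.116]
contact_force: [0.1, -0.9, -4.1]
t: 11.37
position: [0.5605, -0.2815, 0.0714]
ee_rot: [3.141, -0.001, 0.116]
contact_force: [0.1, 1.0, -3.6]
```

```bash
python3 -m handwheel '{"travel":[[0.01,0,-0.04],[0.01,0,-0.06],[0.01,0,-0.06]],"turn":[0,0,0]}' | head -4
python3 cap.py pC2;python3 endfit.py pC2 .5619 -.2805 .1156
```

```text
t: 11.62
position: [0.5608, -0.2813, 0.0707]
ee_rot: [3.141, -0.001, 0.116]
contact_force: [-2.4, 2.9, 5.9]
11.6167 [ 0.5608 -0.2813  0.0707] [ 3.1413e+00 -5.0000e-04  1.1580e-01]
n 4990 x [60.2 60.4 75.7 80.6 80.8] z [11.2 16.3 17.8]
tilt resid deg -1.69 y mid -0.3
26 15.5; 28 15.5; 30 14.1; 32 11.8; 34 11.1; 36 11.5; 40 15.2; 42 15.4; 44 15.1; 46 12.8; 48 11.1; 50 11.2; 52 11.5; 54 14.7; 56 15.2; 58 15.4; 60 14.0; 62 12.6; 66 16.4; 68 16.9; 70 16.9; 72 16.8; 74 16.8; 76 16.8; 78 16.7; 80 9.9; 82 3.6; 
cradle x [ 5.3  8.2 60.3 60.7] 1460
```

```bash
python3 -m handwheel '{"travel":[[0,0,0],[0,0,0],[0,0,0],[0,0,0],[0,0,0]],"turn":[0,0,0,0,0]}' 0.6
python3 -m handwheel '{"travel":[[0,0,0.3],[-0.2,0,1],[-0.5,0,1.8],[-0.8,0,2.7],[-0.9,0.1,3.4],[-0.9,0.1,3.5],[-0.9,0.1,3.5],[-0.9,0.1,3.5]],"turn":[0,0,0,0,0,0,0,0]}' | head -4
python3 cap.py rC;python3 endfit.py rC .5619 -.2805 .1156
python3 - <<'E'
import cv2
p=cv2.imread('pics/rC.png');cv2.imwrite('pics/rCc.png',cv2.resize(p[20:220,200:350],None,fx=3,fy=3,interpolation=cv2.INTER_CUBIC))
E
```

```text
t: 12.08
position: [0.5606, -0.2817, 0.0689]
ee_rot: [3.141, -0.0, 0.116]
contact_force: [0.4, 0.4, 0.4]
finger_gap: 0.0463
gripper_force: 0.0
t: 12.75
position: [0.5244, -0.2774, 0.2092]
ee_rot: [3.141, -0.0, 0.116]
contact_force: [0.1, 0.1, -0.1]
12.75 [ 0.5244 -0.2774  0.2092] [ 3.1413e+00 -3.0000e-04  1.1560e-01]
n 1138 x [60.2 60.5 73.8 80.5 80.7] z [10.8 15.9 18.1]
tilt resid deg 3.78 y mid -0.3
26 14.9; 28 15.3; 30 13.8; 32 11.1; 34 10.8; 36 10.6; 38 10.4; 40 14.6; 42 14.8; 44 14.9; 46 12.4; 48 10.5; 50 10.7; 52 10.5; 54 11.3; 56 14.6; 58 15.0; 60 13.9; 62 10.9; 64 10.8; 66 15.6; 68 16.4; 70 16.5; 72 16.6; 74 16.6; 76 16.2; 78 16.4; 80 9.7; 82 3.7; 
cradle x [28.  29.  60.1 60.4] 556
```

View pics/rCc.png

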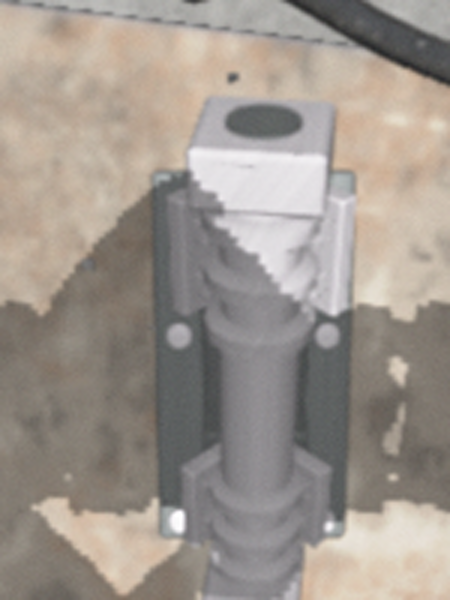

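```bash
cat > prof.py <<'E'
import sys
from h import *
g=sys.argv[1];S=np.r_[[float(v) for v in sys.argv[2:4]],.082];yaw=float(sys.argv[4])
c=wcam(f'pics/{g}_s.npy');P=cloud(c,np.load(f'pics/{g}.npy'))+[0,0,.0013]
L=(P-S)@Ro.from_euler('ZY',[yaw,-np.pi/6]).as_matrix()*1000
for x in range(-82,86,3):
    q=L[(np.abs(L[:,:,1])<4)&(np.abs(L[:,:,0]-x)<1.5)&(L[:,:,2]>-5)&(L[:,:,2]<40)]
    if len(q)>3:print(x,np.median(q[:,2]).round(1),end='; ')
E
python3 prof.py rC .5619 -.2805 .1156
```

```text
-82 15.8; -79 16.3; -76 16.3; -73 16.5; -70 14.9; -67 12.3; -64 14.7; -61 14.8; -58 12.3; -55 10.5; -52 10.9; -46 15.0; -43 12.4; -40 10.5; -37 11.4; -34 14.9; -31 14.9; -28 12.9; -25 10.7; -22 11.0; -19 11.1; -16 11.3; -13 11.0; -10 11.2; -7 11.1; -4 11.3; -1 11.4; 2 11.0; 5 10.9; 8 10.9; 11 11.1; 14 11.1; 17 11.0; 20 11.2; 23 10.9; 26 15.0; 29 15.0; 32 11.3; 35 10.8; 38 10.3; 41 14.9; 44 14.7; 47 11.2; 50 10.6; 53 10.4; 56 14.6; 59 14.8; 62 11.3; 65 15.6; 68 16.4; 71 16.5; 74 16.6; 77 16.3; 80 9.1; 83 -1.0;
```

The coarse stud is seated. Ridge tops are at 15 mm and shank top at 11 mm at both ends, in the gauge frame. Now the fine stud.

```bash
python3 -m handwheel '{"travel":[[0,0.5,0.2],[-0.1,1.3,0.3],[-0.3,2.2,0.3],[-0.5,3.1,0.3],[-0.6,4,0.3],[-0.7,4.9,0.3],[-0.8,5.8,0.3],[-0.9,6.7,0.3],[-1,7.6,0.3],[-1.1,8.5,0.3]],"turn":[0,0,0,0,-0.2,-0.4,-0.6,-0.8,-1,-1.2]}' | head -3
python3 -m handwheel '{"travel":[[-0.2,0.9,0],[-0.4,1.8,0],[-0.6,2.7,0],[-0.8,3.6,0],[-0.9,4.5,0],[-1,5.4,0],[-1.1,6.3,-0.1],[-1.2,7.1,-0.2],[-1.3,7.6,-0.3],[-1.3,7.7,-0.3]],"turn":[-0.2,-0.4,-0.6,-0.8,-0.8,-0.8,-0.8,-0.8,-0.8,-0.8]}' | head -3
python3 -m handwheel '{"travel":[[0,0,0],[0,0,0],[0,0,0]],"turn":[0,0,0]}' | head -3
python3 cap.py sF;python3 sfit.py sF .477 .377
```

```text
t: 13.63
position: [0.4792, 0.0643, 0.2191]
ee_rot: [-3.141, 0.004, -0.011]
t: 14.47
position: [0.4263, 0.3733, 0.206]
ee_rot: [3.14, 0.005, -0.09]
t: 14.72
position: [0.4286, 0.3692, 0.2083]
ee_rot: [3.14, 0.001, -0.095]
14.7167 [0.4286 0.3692 0.2083] [ 3.1401e+00  1.3000e-03 -9.5000e-02]
[ 296    0  133   29 2074] [0.5809 0.2734] [125.3  25.3] yaw 1.4659 zmax 0.0331
  MOVE units dxyz to TCP z=.003 [ 3.81 -2.39 -5.13] turn 14.91
[ 248   46   40  169 4242] [0.4771 0.375 ] [ 32. 164.] yaw -0.1515 zmax 0.0339
  MOVE units dxyz to TCP z=.003 [ 1.21  0.15 -5.13] turn -0.54
[ 357  107   69  138 4470] [0.4155 0.2448] [147.7  70.5] yaw 0.0018 zmax 0.04
```

View pics/sF.png

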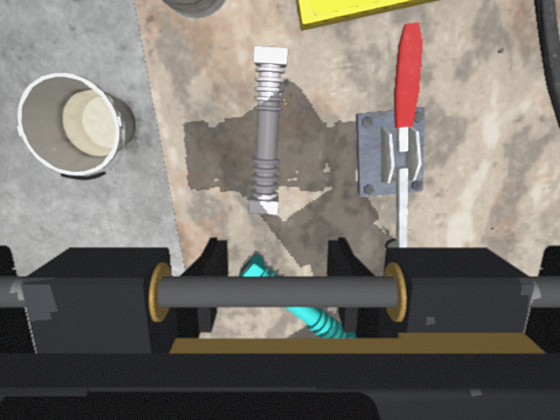

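The fine stud is at (268,130), bare steel with 5 close ridges; the fit is 164 x 32 mm. The turquoise one at (255,265) is out of the way. Now I'll grasp the fine stud.

```bash
python3 -m handwheel '{"travel":[[0.3,0,-0.5],[0.8,0.1,-1.3],[1.21,0.15,-2.2],[1.21,0.15,-3],[1.21,0.15,-3.8],[1.21,0.15,-4.4],[1.21,0.15,-4.8],[1.21,0.15,-5.05],[1.21,0.15,-5.09],[1.21,0.15,-5.09]],"turn":[-0.2,-0.4,-0.54,-0.54,-0.54,-0.54,-0.54,-0.54,-0.54,-0.54]}' 0.6|head -4
python3 -m handwheel '{"travel":[[0,0,0],[0,0,0],[0,0,0],[0,0,0],[0,0,0],[0,0,0],[0,0,0]],"turn":[0,0,0,0,0,0,0]}' 0
python3 -m handwheel '{"travel":[[0,0,0.3],[0,0,1],[0,0,1.9],[0,0,2.8],[0,0,3.7],[0,0,4.5],[0.1,-0.6,5],[0.3,-1.5,5.1],[0.5,-2.4,5.1],[0.7,-3.3,5.1]],"turn":[0,0,0,0,0,0,0.3,0.7,1.1,1.5]}'
```

```text
t: 15.6
position: [0.4774, 0.3759, 0.0054]
ee_rot: [3.141, 0.0, -0.151]
contact_force: [-0.5, 0.6, 0.6]
t: 16.18
position: [0.477, 0.3765, 0.0059]
ee_rot: [3.141, -0.0, -0.15]
contact_force: [0.1, -1.3, 4.0]
finger_gap: 0.0211
gripper_force: 30.0
t: 17.02
position: [0.5044, 0.2437, 0.2104]
ee_rot: [-3.141, -0.001, 0.011]
contact_force: [0.9, 0.1, -4.6]
finger_gap: 0.021
gripper_force: 30.0
```

```bash
python3 -m handwheel '{"travel":[[0.2,-0.9,0],[0.4,-1.8,0],[0.6,-2.7,0],[0.8,-3.6,0],[1,-4.5,0],[1.3,-5.4,0],[1.6,-6.3,0],[1.8,-6.9,0],[1.85,-7.23,-0.2],[1.85,-7.23,-0.4]],"turn":[0.3,0.6,0.9,1.2,1.31,1.31,1.31,1.31,1.31,1.31]}' | head -3
python3 -m handwheel '{"travel":[[0,0,-0.4],[0,0,-0.8],[0,0,-1],[0,0,-1],[0,0,-1]],"turn":[0,0,0,0,0]}' | head -4
python3 -c "
from h import *
s=get_state();print((np.array([.5785,-.0455,.106])-s['position'])/.04,(.148-s['ee_rot'][2])*180/np.pi/6)"
```

```text
t: 17.85
position: [0.5796, -0.0475, 0.1931]
ee_rot: [3.14, -0.001, 0.14]
t: 18.27
position: [0.578, -0.0433, 0.1527]
ee_rot: [-3.14, 0.002, 0.145]
contact_force: [0.5, 0.5, -2.8]
[ 0.01219543 -0.05510949 -1.16632086] 0.027215825973338253
```

```bash
python3 -m handwheel '{"travel":[[0.01,-0.03,-0.4],[0.01,-0.03,-0.9],[0.01,-0.03,-1.15],[0.01,-0.03,-1.17],[0.01,-0.03,-1.17]],"turn":[0,0,0,0,0]}' |head -4
python3 -m handwheel '{"travel":[[0,0,-0.08],[0,0,-0.16],[0,0,-0.24],[0,0,-0.32],[0,0,-0.36],[0,0,-0.36]],"turn":[0,0,0,0,0,0]}' | head -4
python3 -m handwheel '{"travel":[[0,0,-0.08],[0,0,-0.16],[0,0,-0.24],[0,0,-0.3],[0,0,-0.34],[0,0,-0.34],[0,0,-0.34]],"turn":[0,0,0,0,0,0,0]}'
python3 cap.py pF; python3 endfit.py pF .5815 -.0451 .148
```

```text
t: 18.68
position: [0.5786, -0.0453, 0.1067]
ee_rot: [-3.141, 0.002, 0.144]
contact_force: [-2.3, 0.9, -2.9]
t: 19.18
position: [0.5794, -0.0457, 0.0919]
ee_rot: [-3.141, -0.0, 0.144]
contact_force: [-3.3, 1.3, 0.2]
t: 19.77
position: [0.58, -0.0459, 0.0786]
ee_rot: [3.141, -0.001, 0.144]
contact_force: [0.3, 2.4, 0.7]
finger_gap: 0.0213
gripper_force: 30.0
19.7667 [ 0.58   -0.0459  0.0786] [ 3.1412e+00 -1.2000e-03  1.4390e-01]
n 6002 x [64.  64.9 80.9 85.2 85.5] z [12.  20.8 22.1]
tilt resid deg -10.59 y mid -0.1
24 18.1; 28 20.9; 30 19.8; 32 18.3; 36 20.7; 38 20.7; 40 18.7; 42 17.7; 44 19.2; 46 20.5; 48 19.5; 50 17.3; 54 20.2; 56 20.4; 58 18.2; 60 16.4; 62 19.7; 64 20.1; 66 19.6; 68 18.8; 70 21.1; 72 21.5; 74 21.6; 76 21.5; 78 21.5; 80 21.4; 82 21.3; 84 14.9; 
cradle x [ 7.2  9.9 60.  60.3] 1196
```

The stud is tilted and riding, about 2 mm too far uphill. I'll shift it downhill, then push in square to the slope.

```bash
python3 -m handwheel '{"travel":[[-0.02,0,0],[-0.043,-0.006,-0.02],[-0.043,-0.006,-0.02],[-0.043,-0.006,-0.02]],"turn":[0,0.03,0.03,0.03]}' | head -4
python3 -m handwheel '{"travel":[[0.015,0,-0.03],[0.03,0,-0.06],[0.03,0,-0.06],[0.03,0,-0.06]],"turn":[0,0,0,0]}' | head -4
python3 cap.py pF2; python3 endfit.py pF2 .5815 -.0451 .148
```

```text
t: 20.15
position: [0.577, -0.0464, 0.0772]
ee_rot: [-3.141, 0.001, 0.147]
contact_force: [0.1, -0.2, -3.6]
t: 20.48
position: [0.5788, -0.0461, 0.0751]
ee_rot: [-3.141, 0.0, 0.147]
contact_force: [0.2, 0.1, -3.2]
20.4833 [ 0.5788 -0.0461  0.0751] [-3.1415e+00  4.0000e-04  1.4700e-01]
n 5261 x [61.3 62.1 76.6 82.2 82.5] z [11.4 17.1 18.2]
tilt resid deg -3.86 y mid -0.0
24 17.5; 26 18.0; 28 16.2; 30 15.0; 34 17.6; 36 17.0; 38 14.8; 42 16.8; 44 17.2; 46 15.3; 48 13.4; 52 16.9; 54 16.4; 56 13.8; 58 13.1; 60 16.1; 62 16.4; 64 15.5; 66 15.2; 68 17.4; 70 17.8; 72 17.6; 74 17.6; 76 17.5; 78 17.4; 80 17.2; 82 8.3; 84 8.1; 
cradle x [ 4.5  7.9 60.2 60.4] 1407
```

```bash
python3 -m handwheel '{"travel":[[0.015,0,-0.03],[0.03,0.004,-0.06],[0.04,0.004,-0.08],[0.04,0.004,-0.08]],"turn":[0,0,0,0]}' | head -4
python3 -m handwheel '{"travel":[[0.01,0,-0.03],[0.01,0,-0.04],[0.01,0,-0.04]],"turn":[0,0,0]}' | head -4
python3 cap.py pF3; python3 endfit.py pF3 .5815 -.0451 .148
```

```text
t: 20.87
position: [0.5802, -0.0457, 0.0723]
ee_rot: [-3.141, 0.0, 0.147]
contact_force: [-1.1, 0.6, 0.8]
t: 21.12
position: [0.5804, -0.0455, 0.0715]
ee_rot: [-3.141, 0.001, 0.147]
contact_force: [-3.6, 1.3, 5.7]
21.1167 [ 0.5804 -0.0455  0.0715] [-3.141e+00  6.000e-04  1.470e-01]
n 5059 x [60.7 61.5 75.8 81.5 81.8] z [11.2 15.7 16.7]
tilt resid deg -1.27 y mid 0.1
24 14.9; 26 14.7; 28 13.0; 30 13.2; 32 14.5; 34 14.9; 36 13.3; 38 12.2; 42 14.6; 44 14.6; 46 12.4; 48 11.8; 50 14.1; 52 14.7; 54 13.5; 56 11.3; 60 14.4; 62 14.5; 64 13.6; 66 15.4; 68 16.0; 70 16.1; 72 16.1; 74 16.1; 76 16.0; 78 16.0; 80 14.9; 82 5.3; 84 8.1; 
cradle x [ 5.8  8.8 60.2 60.5] 1496
```

The end flats are at 16.1 mm and the ridges at 14.7 mm, so it is seated. I'll release, retreat, and check both gauges.

```bash
python3 -m handwheel '{"travel":[[0,0,0],[0,0,0],[0,0,0],[0,0,0],[0,0,0]],"turn":[0,0,0,0,0]}' 0.6|head -5
python3 -m handwheel '{"travel":[[0,0,0.3],[-0.2,0,1],[-0.5,0,1.8],[-0.8,0,2.7],[-0.9,0.1,3.4],[-0.9,0.1,3.5],[-0.9,0.1,3.5],[-0.9,0.1,3.5]],"turn":[0,0,0,0,0,0,0,0]}' | head -4
python3 cap.py rF;python3 prof.py rF .5815 -.0451 .148
python3 - <<'E'
import cv2,numpy as np
from h import *
p,d=vision.capture('top');p=p[:,:,::-1];cv2.imwrite('pics/top1.png',p)
a=cv2.resize(cv2.imread('pics/rF.png')[20:220,200:350],None,fx=2.7,fy=2.7,interpolation=cv2.INTER_CUBIC)
b=cv2.resize(p[125:305,115:420],(390,230));o=np.zeros((540,800,3),np.uint8);o[:540,:405]=a;o[:230,410:]=b
cv2.imwrite('pics/end.png',o)
E
```

```text
t: 21.58
position: [0.5812, -0.0461, 0.0705]
ee_rot: [3.141, -0.001, 0.147]
contact_force: [0.5, 0.2, -1.0]
finger_gap: 0.0462
t: 22.25
position: [0.5448, -0.0419, 0.2108]
ee_rot: [3.141, -0.001, 0.147]
contact_force: [-0.2, 0.1, 0.1]
22.25 [ 0.5448 -0.0419  0.2108] [ 3.1412e+00 -7.0000e-04  1.4710e-01]
-82 16.6; -79 16.6; -76 16.4; -73 16.6; -70 15.4; -67 14.2; -64 14.9; -61 12.7; -55 14.6; -52 12.3; -46 14.6; -43 12.4; -37 15.1; -34 12.6; -28 14.4; -25 12.0; -22 11.3; -19 11.5; -16 11.3; -13 11.1; -10 11.5; -7 11.2; -4 11.3; -1 11.2; 2 11.2; 5 11.3; 8 11.3; 11 11.2; 14 11.4; 17 11.3; 20 11.4; 23 14.8; 26 14.0; 29 11.1; 32 14.4; 35 14.3; 38 11.2; 41 14.8; 44 14.1; 47 10.9; 50 15.5; 53 14.2; 56 10.9; 59 14.5; 62 14.3; 65 11.4; 68 16.3; 71 16.7; 74 16.7; 77 16.6; 80 11.2; 83 3.1;
```

View pics/end.png

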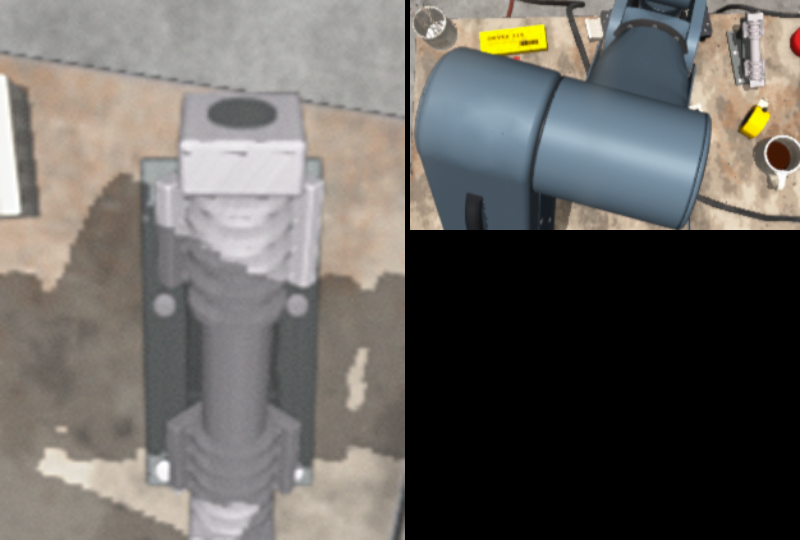

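The fine stud is seated, with its shank top at 11.2 mm at both ends, and the coarse stud is still in its gauge at (753,50). The robot touches nothing, so I'll hand in.

```bash
python3 -c "
from bench import ctrl
print(ctrl.finish_job())"
```

```text
the job is handed in; nothing more can be done
None
```

Both studs are fully seated and released in their matching gauges (coarse in the right-hand one, fine in the left-hand one), and the job was handed in at about 22 s.

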